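# Recover the good milling balls from a sorting tray with a wire scoop

## Task

Take the wire scoop off its black mat and with it scoop the three big white milling balls out of the grey tray, letting the small worn orange ones drop back through the slots, and tip the white balls into the blue dish. Then stand the scoop back level on its mat, with all five orange balls left in the tray. Do not touch any ball with the gripper fingers and leave the other things on the bench alone.

Things in the scene. Friction and masses are not known exactly. Their poses are not given: they have to be found in the camera images.
- tray: Grey open sorting tray, fixed to the bench. Origin: on its underside, on its centre line; x along its length, z up. Inside 92 mm wide; flat level floor 4 mm above the bench from x = -100 to +95 mm, then a 45 degree ramp rising to the far rim at x = +133 mm. Upright 4 mm walls at the sides and the -x end; rim 45 mm above the bench. All balls start between x = 5 and 95 mm.
- scoop: Wire scoop of 4 mm steel bars with an open front, 0.22 kg, standing level on the mat. Origin: at the level of the underside of its basket, straight below the handle; x forward to the open front, z up along the handle. Back of upright bars at x = -12 mm, 47 mm high; side rails from there to x = 44 mm, 32 mm high; 77 mm wide over all.
- scoop_basket (a point): Middle of the scoop's basket: 30 mm forward of the scoop's origin and 12 mm above its underside. The basket's bottom is four straight bars along x, at y = -31.5, -10.5, 10.5 and 31.5 mm (17 mm slots), from x = -14 mm to the tips at x = +72 mm of the scoop's origin.
- scoop_grip (a point): Point on the axis of the scoop's upright square red grip, 108 mm above the scoop's underside; axes as the scoop. The grip is 20 by 20 mm and runs from 73 to 136 mm above the underside, above a black 30 by 30 mm collar.
- mat: Black rubber mat, 110 (x) by 86 (y) mm, 4 mm thick, fixed to the bench. Origin: centre of its underside. The scoop starts on it with its origin about 28 mm towards -x from the centre, pointing roughly along the mat's +x.
- dish_in (a point): Centre of the inner floor of the round blue dish, 5 mm above its underside. The dish is loose, 0.5 kg, 130 mm across at the rim, 38 mm high, walls 4 mm thick.
- ball_0: Good milling ball: white, 25 mm across, 31 g, too big for the scoop's slots. Origin: its centre. Smooth; rolls on slopes over about 5 degrees, in the scoop's slots over about 10.
- ball_1: Good milling ball: white, 25 mm across, 31 g, too big for the scoop's slots. Origin: its centre. Smooth; rolls on slopes over about 5 degrees, in the scoop's slots over about 10.
- ball_2: Good milling ball: white, 25 mm across, 31 g, too big for the scoop's slots. Origin: its centre. Smooth; rolls on slopes over about 5 degrees, in the scoop's slots over about 10.
- worn_0: Worn undersized ball: orange, 14 mm across, 11 g, drops through the scoop's slots. Origin: its centre.
- worn_1: Worn undersized ball: orange, 14 mm across, 11 g, drops through the scoop's slots. Origin: its centre.
- worn_2: Worn undersized ball: orange, 14 mm across, 11 g, drops through the scoop's slots. Origin: its centre.
- worn_3: Worn undersized ball: orange, 14 mm across, 11 g, drops through the scoop's slots. Origin: its centre.
- worn_4: Worn undersized ball: orange, 14 mm across, 11 g, drops through the scoop's slots. Origin: its centre.
- timer: Loose bench timer, 62 x 62 x 20 mm; origin at the centre of its underside. Bystander.
- marker: Loose blue marker pen lying, 125 mm long, 12 mm thick; origin at the centre of its underside. Bystander.

How it is judged:
On the way, in this order (a step that is already met when the one before it is completed fails the run):
1. the scoop, lifted clear of the tray, holds at least one white ball while all the orange balls are down in the tray (((x of ball_0 in the frame of scoop between -0.015 and 0.078 m and y of ball_0 in the frame of scoop between -0.04 and 0.04 m and z of ball_0 in the frame of scoop between 0.002 and 0.05 m) or (x of ball_1 in the frame of scoop between -0.015 and 0.078 m and y of ball_1 in the frame of scoop between -0.04 and 0.04 m and z of ball_1 in the frame of scoop between 0.002 and 0.05 m) or (x of ball_2 in the frame of scoop between -0.015 and 0.078 m and y of ball_2 in the frame of scoop between -0.04 and 0.04 m and z of ball_2 in the frame of scoop between 0.002 and 0.05 m)) and height (world z) of scoop above 0.06 m and x of worn_0 in the frame of tray between -0.1 and 0.133 m and y of worn_0 in the frame of tray between -0.046 and 0.046 m and z of worn_0 in the frame of tray between 0 and 0.042 m and x of worn_1 in the frame of tray between -0.1 and 0.133 m and y of worn_1 in the frame of tray between -0.046 and 0.046 m and z of worn_1 in the frame of tray between 0 and 0.042 m and x of worn_2 in the frame of tray between -0.1 and 0.133 m and y of worn_2 in the frame of tray between -0.046 and 0.046 m and z of worn_2 in the frame of tray between 0 and 0.042 m and x of worn_3 in the frame of tray between -0.1 and 0.133 m and y of worn_3 in the frame of tray between -0.046 and 0.046 m and z of worn_3 in the frame of tray between 0 and 0.042 m and x of worn_4 in the frame of tray between -0.1 and 0.133 m and y of worn_4 in the frame of tray between -0.046 and 0.046 m and z of worn_4 in the frame of tray between 0 and 0.042 m), for 0.2 s.
2. all three white balls lie in the blue dish (horizontal distance between each of ball_0, ball_1, ball_2 and dish_in below 0.058 m and z of ball_0 in the frame of dish_in between 0 and 0.04 m and z of ball_1 in the frame of dish_in between 0 and 0.04 m and z of ball_2 in the frame of dish_in between 0 and 0.04 m), for 0.3 s.
At the end, for the whole second after the job is handed in: The three white balls lie in the upright blue dish, the five orange balls in the grey tray, and the scoop stands level (within 6 degrees), at rest, on its mat, with the middle of its basket within 35 mm of the middle of the mat (all of step 2 and x of worn_0 in the frame of tray between -0.1 and 0.133 m and y of worn_0 in the frame of tray between -0.046 and 0.046 m and z of worn_0 in the frame of tray between 0 and 0.042 m and x of worn_1 in the frame of tray between -0.1 and 0.133 m and y of worn_1 in the frame of tray between -0.046 and 0.046 m and z of worn_1 in the frame of tray between 0 and 0.042 m and x of worn_2 in the frame of tray between -0.1 and 0.133 m and y of worn_2 in the frame of tray between -0.046 and 0.046 m and z of worn_2 in the frame of tray between 0 and 0.042 m and x of worn_3 in the frame of tray between -0.1 and 0.133 m and y of worn_3 in the frame of tray between -0.046 and 0.046 m and z of worn_3 in the frame of tray between 0 and 0.042 m and x of worn_4 in the frame of tray between -0.1 and 0.133 m and y of worn_4 in the frame of tray between -0.046 and 0.046 m and z of worn_4 in the frame of tray between 0 and 0.042 m and linear speed of each of ball_0, ball_1, ball_2 below 0.1 m/s and angle between each of dish_in, scoop's own z axis and vertical below 0.1 rad and z of scoop in the frame of mat below 0.01 m and linear speed of scoop below 0.02 m/s and horizontal distance between scoop_basket and mat below 0.035 m); the robot touches nothing.
It fails at once if the gripper fingers touch a ball (contact force between any of ball_0, ball_1, ball_2, worn_0, worn_1, worn_2, worn_3, worn_4 and the fingers above 0.3 N).
It fails at once if a bystander (timer or marker) is moved by more than 20 mm (distance of any of timer, marker from where it was at the start of the episode above 0.02 m).
It also fails if it takes over 61 s, if anything falls off the work surface, if the arm or the gripper's body presses on something with over 40 N, if the wrist force passes 120 N, or if a joint passes its speed limit or range.

## Robot

A 7-joint arm with a two-finger parallel gripper is mounted at the origin on a cart in front of the work surface, level with it; the furniture and walls round the work are solid. World frame = base frame: x ahead of the robot, y to its left, z up, the work surface at z = 0. Lengths are in m, angles in rad, forces in N, time in s.
With the tool pointing down it reaches from about 0.425 to 0.825 m from the base axis. Payload 3.6 kg.
Tool frame: the origin (TCP) lies where the fingers leave the gripper's body, on its centre line; the fingertips stand 73 mm ahead of it and the grasp point (between the pads) lies 54 mm ahead of it; x points along the fingers, y is the direction in which the jaws open and shut, and the axes are right-handed (so a half turn about x gives the same grasp; the last joint's range is limited). The gripper opens to 85 mm and grips with 20 to 120 N. Pads are 22 mm wide; open, the fingers measure 114 mm over their backs; the gripper's body (76 mm by 85 mm) begins 54 mm behind the grasp point. The pads swing forward as they close: fully open they stand 13 mm farther back than shut.
Start: joints at [1.278, 0.615, -0.013, 1.423, 0.008, 1.103, -0.04], TCP at [0.171, -0.627, 0.304] pointing down, gripper open.
Joint ranges: [-3.12, 3.12], [-0.3, 2.06], [-1.34, 1.32], [0.26, 2.42], [-1.36, 4.5], [0.01, 1.98], [-2.84, 2.84]. Speed limits (rad/s): [2.79, 2.79, 3.14, 3.14, 3.14, 3.14, 3.14].

## Interface

Orientations are given as a unit quaternion [x, y, z, w].
In Python, from station import arm, snapshot, camera_info, ticket gives the robot as it stands. Calls block until the motion is done:
- arm.movep(position, orientation): joint-space move of the TCP to a pose.
- arm.line_to(position, velocity=0.15, ori=None): straight line of the TCP; ori=None keeps the orientation; velocity is the mean speed in m/s.
- arm.move_j(angles): joint-space move.
- arm.move_gripper(opening, effort=None): opening from 0.0 (shut) to 1.0 (fully open); effort is the grip in N (None keeps the last); returns when the fingers have stopped.
- arm.pause(seconds).
- arm.ik(position, orientation): joint angles nearest the present ones, or None.
- snapshot(name): name is "side" or "top"; returns the picture (420x560x3 uint8, blue, green, red); there is no depth.
- camera_info(name): a dict with "fx", "fy", "cx", "cy" (pixels), "dist_coeffs" ([k1, k2, p1, p2, k3] as OpenCV has them; the pictures are not rectified), "R" (3x3) and "t" (3): a world point X has camera coordinates R X + t. Camera axes: x right, y down, z forward; pixel columns grow to the right and rows downward; lengths in m; the calibration is good to about 2 mm. A picture is of the moment at which its call begins. camera_info takes no time and is no camera call.
A pose or a line that the arm cannot do raises arm.MotionError and nothing moves.
- ticket.finish_job(): hands the job in, once; it reports no verdict.
Readings, each from a call of its own:
- arm.read_time(): time.
- arm.read_joint_positions(): joint angles.
- arm.read_dq(): joint speeds.
- arm.read_effort(): joint torques, N m.
- arm.read_tool_pos(): TCP position.
- arm.read_eef_rot(): TCP orientation.
- arm.read_ft_force(): force on the tool from outside, world axes, zero at the start.
- arm.read_wrist_torque(): the same for the moment, N m.
- arm.read_opening(): opening from 0.0 (shut) to 1.0 (fully open).
Only numpy, scipy, OpenCV 4.12 (cv2) and the standard library are available. Lean on these libraries where they do the work, as an engineer would, in place of code of your own. Each camera call takes 0.05 s, during which the arm holds its last target.

## Working session

There is one attempt and no reset: what is moved stays moved. The work goes in short steps, each a Python script; the robot and the scene stay as the last script left them, time stands still between calls to the robot, and variables do not carry over. Pictures are saved under pics/ and viewed, and the job is handed in when it is done.

```bash
ls; mkdir -p pics; python3 - <<'E'
from station import arm, snapshot, camera_info, ticket
import cv2
for n in("side","top"):
    im=snapshot(n); cv2.imwrite(f"pics/{n}0.png",im); c=camera_info(n); print(n,c)
print(arm.read_time(),arm.read_tool_pos(),arm.read_eef_rot(),arm.read_opening())
E
```

```text
pics
side {'fx': 446.8027783019865, 'fy': 446.8027783019865, 'cx': 280.0760218492848, 'cy': 209.30765863557914, 'dist_coeffs': array([-0.08558797,  0.        ,  0.        ,  0.        ,  0.        ]), 'R': array([[ 0.98512632, -0.17143764,  0.01163043],
       [-0.09057859, -0.57562171, -0.81268393],
       [ 0.14601934,  0.79954286, -0.58258868]]), 't': array([-0.52010686, -0.10239907,  1.35500628])}
top {'fx': 412.8626861613594, 'fy': 412.8626861613594, 'cx': 282.18436190309245, 'cy': 202.86050817412797, 'dist_coeffs': array([-0.04037068,  0.        ,  0.        ,  0.        ,  0.        ]), 'R': array([[ 0.02861778, -0.99958539, -0.00317261],
       [-0.98741735, -0.0277753 , -0.15567758],
       [ 0.15552492,  0.00758784, -0.98780283]]), 't': array([-0.39254013,  0.47586551,  0.89811553])}
0.1 [ 0.17121605 -0.62650148  0.3028103 ] [-0.70069246 -0.09489447  0.70095135 -0.09323264] 1.0001292693753123
```

View pics/side0.png

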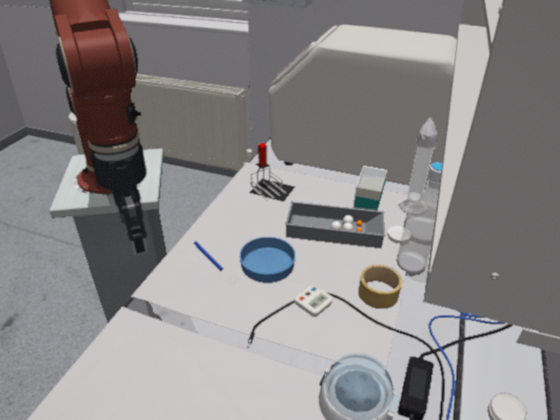

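View pics/top0.png

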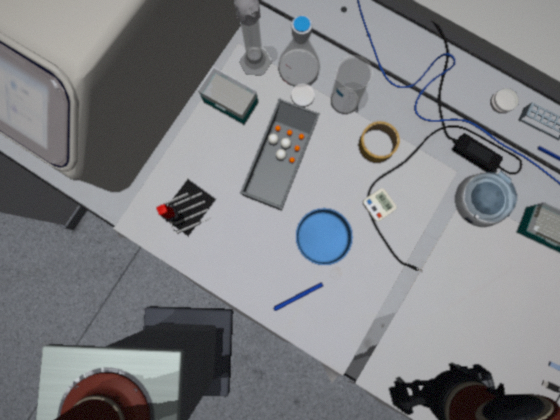

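The side view shows the scoop's red grip at (262,155), tray at (335,225), dish at (267,258). The top view shows the scoop at (185,207), tray centre at (280,155) with the balls in its far half, dish at (324,236), marker at (298,297) and timer at (379,204). I'll measure from enlarged crops.

```bash
cat > h.py <<'E'
import cv2, numpy as np
from station import arm, snapshot, camera_info, ticket
def cam(n):
    c=camera_info(n); K=np.array([[c['fx'],0,c['cx']],[0,c['fy'],c['cy']],[0,0,1.]])
    return K,np.array(c['dist_coeffs']),np.array(c['R']),np.array(c['t'])
def ray(n,uv):
    K,D,R,t=cam(n); p=cv2.undistortPoints(np.array(uv,float).reshape(-1,1,2),K,D).reshape(-1,2)
    d=np.c_[p,np.ones(len(p))]@R; return -R.T@t,d
def onplane(n,uv,z):
    o,d=ray(n,uv); return o+d*((z-o[2])/d[:,2])[:,None]
def proj(n,X):
    K,D,R,t=cam(n); return cv2.projectPoints(np.array(X,float).reshape(-1,1,3),cv2.Rodrigues(R)[0],t,K,D)[0].reshape(-1,2)
def tri(uv1,uv2,n1="top",n2="side"):
    A=[];b=[]
    for n,uv in((n1,uv1),(n2,uv2)):
        o,d=ray(n,uv); d=d[0]/np.linalg.norm(d[0]); P=np.eye(3)-np.outer(d,d); A.append(P); b.append(P@o)
    return np.linalg.lstsq(np.vstack(A),np.hstack(b),rcond=None)[0]
def crop(im,x0,x1,y0,y1,s,name): cv2.imwrite(name,cv2.resize(im[y0:y1,x0:x1],None,fx=s,fy=s,interpolation=cv2.INTER_CUBIC))
def blobs(im,lo,hi,box,amin=4):
    x0,x1,y0,y1=box; h=cv2.cvtColor(im,cv2.COLOR_BGR2HSV)[y0:y1,x0:x1]; m=cv2.inRange(h,np.array(lo),np.array(hi))
    n,l,s,c=cv2.connectedComponentsWithStats(m); return [(c[i]+[x0,y0],s[i]) for i in range(1,n) if s[i,4]>=amin],m
E
python3 - <<'E'
from h import *
t=cv2.imread("pics/top0.png"); s=cv2.imread("pics/side0.png")
crop(t,235,330,95,215,5,"pics/a.png"); crop(t,145,225,170,245,7,"pics/b.png"); crop(s,235,395,135,250,5,"pics/c.png")
for n,im,bt,bd,br in(("top",t,(240,325,95,215),(280,370,190,280),(140,230,170,250)),("side",s,(280,390,195,250),(230,300,230,285),(240,300,135,200))):
    print(n,"orange",[(c.round(1),q[4]) for c,q in blobs(im,(4,120,100),(18,255,255),bt)[0]])
    print("white",[(c.round(1),q) for c,q in blobs(im,(0,0,150),(180,60,255),bt)[0]])
    print("blue",[(c.round(1),q) for c,q in blobs(im,(95,100,40),(120,255,255),bd,50)[0]])
    print("red",[(c.round(1),q) for c,q in blobs(im,(172,120,60),(180,255,255),br)[0]],[(c.round(1),q) for c,q in blobs(im,(0,150,60),(6,255,255),br)[0]])
E
```

```text
top orange [(array([277.4, 128. ]), np.int32(23)), (array([289.2, 132.2]), np.int32(25)), (array([300.9, 136.2]), np.int32(23)), (array([296.8, 147.9]), np.int32(24)), (array([291.5, 159.5]), np.int32(24))]
white [(array([243.9, 101.3]), array([  0,   0,  13,  18, 134], dtype=int32)), (array([286.6, 157.8]), array([   0,    0,   85,  120, 4930], dtype=int32)), (array([272.9, 137.5]), array([29, 39,  9,  8, 60], dtype=int32)), (array([285.2, 141.7]), array([41, 43,  9,  9, 65], dtype=int32)), (array([280.4, 153. ]), array([36, 54, 10,  9, 64], dtype=int32))]
blue [(array([323.7, 236.3]), array([  16,   19,   56,   56, 2458], dtype=int32))]
red [] [(array([162.4, 209.5]), array([17, 35, 11, 11, 88], dtype=int32))]
side orange [(array([359. , 222.3]), np.int32(27)), (array([359. , 229.2]), np.int32(13))]
white [(array([330.5, 220.5]), array([   0,    0,  110,   55, 2020], dtype=int32)), (array([347.8, 222.3]), array([ 63,  20,  10,  15, 118], dtype=int32)), (array([335.8, 224.2]), array([51, 26, 10,  8, 66], dtype=int32))]
blue [(array([267., 259.]), array([  11,    8,   53,   44, 1913], dtype=int32))]
red [(array([260. , 163.4]), array([19, 27,  3,  4,  5], dtype=int32)), (array([264.6, 164.4]), array([23, 28,  4,  3,  5], dtype=int32))] [(array([262.2, 153.5]), array([ 18,   8,   8,  23, 129], dtype=int32))]
```

View pics/a.png

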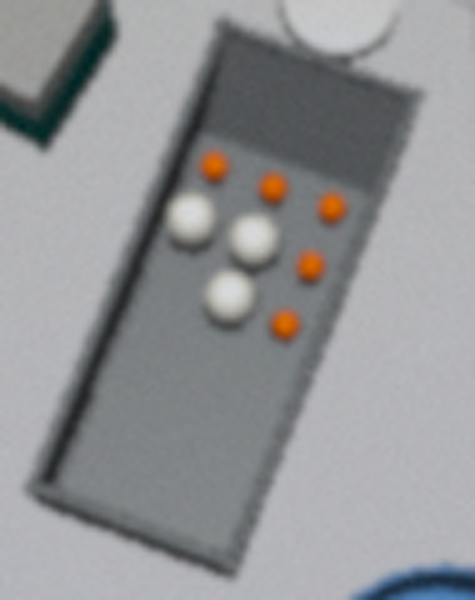

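View pics/b.png

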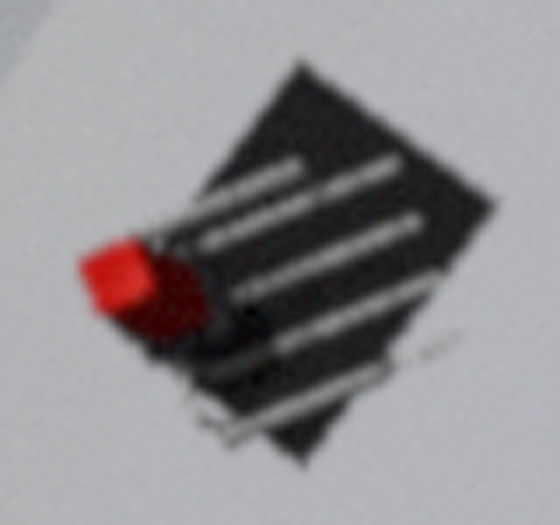

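View pics/c.png

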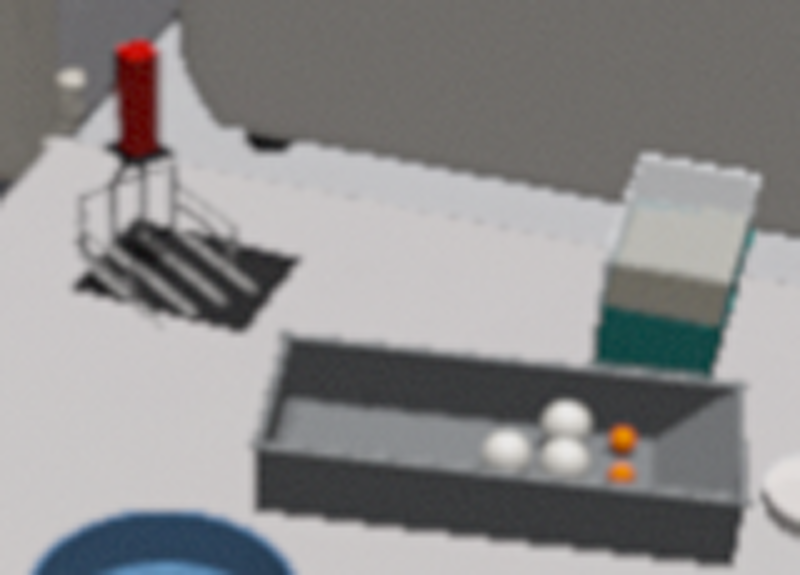

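```bash
python3 - <<'E'
from h import *
np.set_printoptions(precision=4,suppress=True)
for n in("top","side"):
    K,D,R,t=cam(n); print(n,-R.T@t)
B=lambda p:np.array(p,float)/7+[145,170]-0.43
A=lambda p:np.array(p,float)/5+[235,95]-0.4
C=lambda p:np.array(p,float)/5+[235,135]-0.4
mc=onplane("top",B([(300,62),(497,205),(305,462)]),.004); print("mat corners",mc, np.linalg.norm(mc[0]-mc[1]),np.linalg.norm(mc[2]-mc[1]))
c=(mc[0]+mc[2])/2; dx=mc[1]-mc[2]; print("mat centre",c,"yaw",np.arctan2(dx[1],dx[0]), np.arctan2(*(mc[0]-mc[1])[[1,0]]))
tp=onplane("top",B([(400,160),(420,218),(440,275),(460,340)]),.007)
print("tips",tp); d=tp[0]-tp[3]; print(np.linalg.norm(d),"scoop yaw from tips",np.arctan2(d[1],d[0])-np.pi/2)
for a,b in(((205,240),(400,160)),((235,290),(420,218)),((280,350),(440,275)),((230,440),(390,370))):
    q=onplane("top",B([a,b]),.007); e=q[1]-q[0]; print("bar yaw",np.arctan2(e[1],e[0]))
print("grip top tri",tri(B([(117,275)]),C([(137,47)])), "top plane .14", onplane("top",B([(117,275)]),.14), "side .14",onplane("side",C([(137,47)]),.14))
rc=onplane("top",A([(225,22),(422,93),(235,575),(32,490)]),.045); print("tray rim",rc)
f=onplane("top",A([(205,135),(362,190)]),.004); print("floor end",f)
f=rc; 
ex=(rc[0]+rc[1]-rc[2]-rc[3])/2; print("len",np.linalg.norm(ex),"yaw",np.arctan2(ex[1],ex[0])); ctr=rc.mean(0); u=ex/np.linalg.norm(ex); v=np.array([-u[1],u[0],0])
print("width",np.linalg.norm(rc[0]-rc[1]),np.linalg.norm(rc[3]-rc[2]),"ctr",ctr)
# rim spans x=-104..133(+~4)
for L in (133,137): print("origin",L,ctr-u*(L-104)/2000)
o=ctr-u*.0155
for nm,ps,z in(("W",[(272.9,137.5),(285.2,141.7),(280.4,153)],.0165),("O",[(277.4,128),(289.2,132.2),(300.9,136.2),(296.8,147.9),(291.5,159.5)],.011)):
    q=onplane("top",ps,z); print(nm,q[:,:2], "trayframe",np.c_[(q-o)@u,(q-o)@v])
print("dish rim via bbox", onplane("top",[(295.5+28,208.5+28)],.038), tri([(323.5,236.5)],[(267.5,259)]))
print(onplane("top",[(378,204),(274,308),(322,285)],.01))
print(onplane("side",C([(285,337),(742,385),(742,500),(258,447)]),.045))
E
```

```text
top [ 0.3414 -0.386   0.96  ]
side [ 0.3052 -1.2315  0.7122]
mat corners [[ 0.5443 -0.1521  0.004 ]
 [ 0.4971 -0.2218  0.004 ]
 [ 0.4089 -0.1625  0.004 ]] 0.08414762963129188 0.10620390298465622
mat centre [ 0.4766 -0.1573  0.004 ] yaw -0.5919568887067455 0.9748175450127872
tips [[ 0.511  -0.1888  0.007 ]
 [ 0.4915 -0.1967  0.007 ]
 [ 0.4724 -0.2045  0.007 ]
 [ 0.4508 -0.2124  0.007 ]]
0.06465976264530855 scoop yaw from tips -1.1972123389676328
bar yaw -1.1449812290114474
bar yaw -1.1645192653455236
bar yaw -1.0964304225940726
bar yaw -1.1241482925039783
grip top tri [ 0.4515 -0.1372  0.1422] top plane .14 [[ 0.4515 -0.1365  0.14  ]] side .14 [[ 0.4524 -0.133   0.14  ]]
tray rim [[ 0.7315 -0.3658  0.045 ]
 [ 0.6991 -0.4586  0.045 ]
 [ 0.4702 -0.3781  0.045 ]
 [ 0.5063 -0.2855  0.045 ]]
floor end [[ 0.6908 -0.357   0.004 ]
 [ 0.6651 -0.4335  0.004 ]]
len 0.24089511340609723 yaw -0.3404102547672899
width 0.09822317895714738 0.09938290891974035 ctr [ 0.6018 -0.372   0.045 ]
origin 133 [ 0.5881 -0.3672  0.045 ]
origin 137 [ 0.5862 -0.3665  0.045 ]
W [[ 0.6465 -0.3522]
 [ 0.6369 -0.3817]
 [ 0.6089 -0.3711]] trayframe [[0.051  0.0336]
 [0.0519 0.0026]
 [0.0219 0.0032]]
O [[ 0.6722 -0.362 ]
 [ 0.6625 -0.3906]
 [ 0.6533 -0.4188]
 [ 0.6241 -0.4096]
 [ 0.5953 -0.3978]] trayframe [[ 0.0786  0.0329]
 [ 0.079   0.0028]
 [ 0.0797 -0.0269]
 [ 0.0491 -0.028 ]
 [ 0.018  -0.0264]]
dish rim via bbox [[ 0.4132 -0.4733  0.038 ]] [ 0.4151 -0.4747  0.0238]
[[ 0.4946 -0.6021  0.01  ]
 [ 0.2516 -0.3671  0.01  ]
 [ 0.3055 -0.4741  0.01  ]]
[[ 0.508  -0.288   0.045 ]
 [ 0.7319 -0.3668  0.045 ]
 [ 0.6984 -0.4566  0.045 ]
 [ 0.4767 -0.379   0.045 ]]
```

```bash
python3 - <<'E'
from h import *
np.set_printoptions(precision=3,suppress=True)
print(onplane("side",[(288,161),(275,140),(358,186),(246,160)],0.0))
print(onplane("top",[(115,225),(130,212),(255,10),(220,60)],0.0))
t=cv2.imread("pics/top0.png"); s=cv2.imread("pics/side0.png")
crop(s,200,480,10,230,2.8,"pics/d.png"); crop(t,0,260,0,260,2.2,"pics/e.png")
E
```

```text
[[ 0.555  0.006  0.   ]
 [ 0.538  0.159  0.   ]
 [ 0.733 -0.173  0.   ]
 [ 0.422  0.033  0.   ]]
[[ 0.429  0.013  0.   ]
 [ 0.461 -0.02   0.   ]
 [ 0.992 -0.295 -0.   ]
 [ 0.851 -0.212  0.   ]]
```

View pics/d.png

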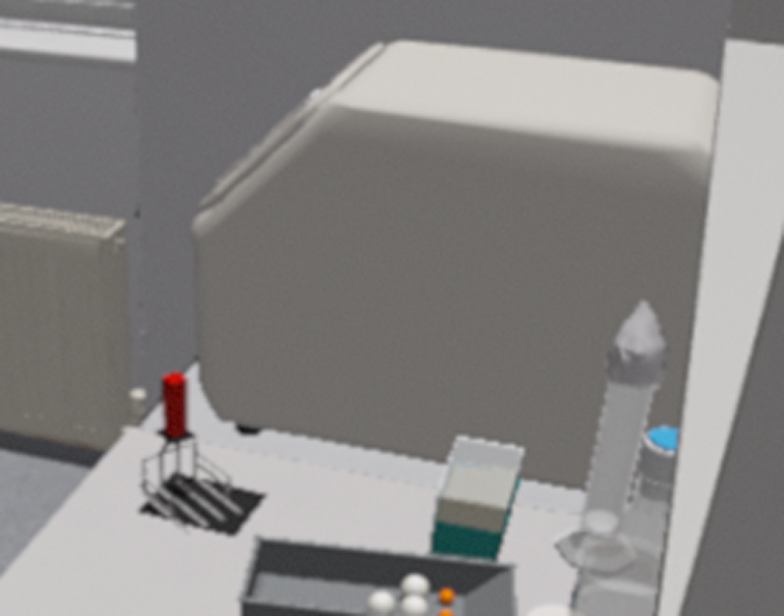

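View pics/e.png

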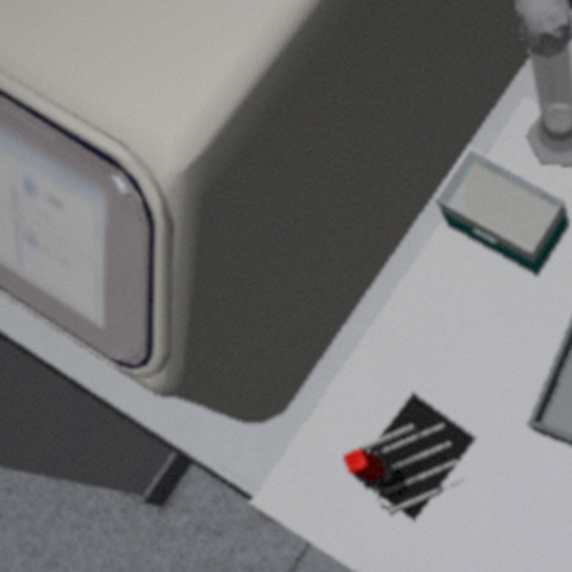

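```bash
cat >> h.py <<'E'
from scipy.spatial.transform import Rotation as Rn
TY=-0.3404; TO=np.array([.587,-.367,0.]); SY=-1.137; SO=np.array([.4515,-.1366,.004]); DC=np.array([.414,-.474,.005])
HG=.108
Ms={'x':np.c_[[0,0,-1],[1,0,0],[0,-1,0]],'-x':np.c_[[0,0,-1],[-1,0,0],[0,1,0]],'y':np.c_[[0,0,-1],[0,1,0],[1,0,0]],'-y':np.c_[[0,0,-1],[0,-1,0],[-1,0,0]]}
MODE='x'
def Rs(yaw,th=0): return Rn.from_euler('z',yaw).as_matrix()@Rn.from_euler('y',-th).as_matrix()
def pose(o,yaw,th=0,mode=None,hg=None):
    R=Rs(yaw,th); p=np.array(o)+R@[0,0,(HG if hg is None else hg)+.054]
    return p,Rn.from_matrix(R@Ms[mode or MODE]).as_quat()
def fromtip(tip,yaw,th,tx=.072): return np.array(tip)-Rs(yaw,th)@[tx,0,0]
def tray(x,y,z,yaw=None):
    return TO+Rn.from_euler('z',TY).as_matrix()@[x,y,z]
E
python3 - <<'E'
from h import *
np.set_printoptions(precision=2,suppress=True)
r=np.radians
for m in Ms:
    print(m)
    W=[("grasp",SO,SY,0),("lift",SO+[0,0,.1],SY,0),("entry hi",tray(-.072,.0045,.07),TY,0),("entry",tray(-.072,.0045,.005),TY,0),("ramp",tray(.022,.0045,.005),TY,0),("scooped",tray(.053,.0045,.01),TY,r(20)),("out",tray(.045,.0045,.09),TY,r(20))]
    for y in(-.34,-.85,-1.3,-1.8): 
        d=np.array([np.cos(y),np.sin(y),0]); tip=DC-d*.01+[0,0,.04]
        W+=[("d%.2f +8"%y,fromtip(tip,y,r(8)),y,r(8)),("d%.2f -30"%y,fromtip(tip,y,-r(30)),y,-r(30)),("d%.2f -45"%y,fromtip(tip,y,-r(45)),y,-r(45))]
    for n,o,y,t in W:
        p,q=pose(o,y,t,m); j=arm.ik(p,q); print("  ",n,None if j is None else np.array(j))
E
```

```text
x
   grasp [ 0.32  0.55 -0.1   2.07  0.11  0.52 -1.  ]
   lift [ 0.37  0.4  -0.17  1.97  0.09  0.79 -0.99]
   entry hi [ 0.69  0.65 -0.25  1.59  0.19  0.92  0.03]
   entry [ 0.67  0.73 -0.22  1.65  0.2   0.78  0.02]
   ramp [ 0.63  0.86 -0.22  1.35  0.21  0.96  0.02]
   scooped [ 0.67  0.74 -0.21  1.69  0.21  0.38  0.02]
   out [ 0.7   0.63 -0.25  1.65  0.17  0.53  0.05]
   d-0.34 +8 [ 1.12  0.57 -0.27  1.93  0.14  0.54  0.45]
   d-0.34 -30 [ 0.83  0.87 -0.19  1.23  0.31  1.56  0.25]
   d-0.34 -45 [ 0.75  1.08 -0.15  0.89  0.36  1.94  0.28]
   d-0.85 +8 [ 0.87  0.53 -0.09  2.    0.12  0.48 -0.16]
   d-0.85 -30 [ 0.88  0.89 -0.13  1.18  0.06  1.6  -0.09]
   d-0.85 -45 None
   d-1.30 +8 [ 0.66  0.55  0.06  1.95  0.1   0.53 -0.68]
   d-1.30 -30 [ 0.94  0.87 -0.08  1.22 -0.15  1.53 -0.39]
   d-1.30 -45 [ 0.97  1.08 -0.09  0.87 -0.22  1.92 -0.4 ]
   d-1.80 +8 [ 0.49  0.62  0.19  1.82  0.03  0.66 -1.18]
   d-1.80 -30 [ 0.98  0.82 -0.03  1.35 -0.37  1.36 -0.69]
   d-1.80 -45 [ 1.07  0.98 -0.04  1.12 -0.48  1.65 -0.65]
-x
   grasp [ 0.94  0.84 -1.15  2.06  0.99  0.95  1.24]
   lift [ 0.98  0
[... 2309 characters left out ...]
out [ 0.51  0.62  0.06  1.66 -0.22  0.53 -1.19]
   d-0.34 +8 [ 0.92  0.56  0.04  1.94 -0.19  0.54 -0.8 ]
   d-0.34 -30 [ 0.62  0.88  0.25  1.24  0.05  1.51 -1.09]
   d-0.34 -45 [ 0.59  1.09  0.3   0.9   0.09  1.89 -1.08]
   d-0.85 +8 [ 0.65  0.54  0.23  2.   -0.25  0.48 -1.37]
   d-0.85 -30 [ 0.69  0.91  0.3   1.19 -0.19  1.6  -1.43]
   d-0.85 -45 None
   d-1.30 +8 [ 0.42  0.58  0.41  1.96 -0.29  0.54 -1.87]
   d-1.30 -30 [ 0.73  0.9   0.36  1.23 -0.41  1.59 -1.73]
   d-1.30 -45 [ 0.88  1.09  0.18  0.87 -0.38  1.95 -1.85]
   d-1.80 +8 [ 0.25  0.68  0.58  1.82 -0.36  0.69 -2.38]
   d-1.80 -30 [ 0.76  0.85  0.42  1.36 -0.64  1.47 -2.04]
   d-1.80 -45 [ 0.88  1.01  0.43  1.13 -0.75  1.79 -2.01]
```

```bash
python3 - <<'E'
from h import *
p,q=pose(SO,SY); arm.movep(p+[0,0,.10],q); arm.line_to(p,.12)
cv2.imwrite("pics/g_top.png",snapshot("top")); s=snapshot("side"); crop(s,215,335,90,210,5,"pics/g_side.png")
print(arm.read_time(),arm.read_ft_force())
arm.move_gripper(0.0,100); print(arm.read_time(),arm.read_opening(),arm.read_ft_force(),arm.read_tool_pos()-p)
s=snapshot("side"); crop(s,215,335,90,210,5,"pics/g_side2.png")
E
```

```text
3.2167 [ 0.22918381 -0.02426089  0.72501749]
3.8333 0.22287070949111024 [0.06459835 0.69449749 3.51016636] [2.52533743e-05 6.31802672e-05 2.15334193e-04]
```

View pics/g_side2.png

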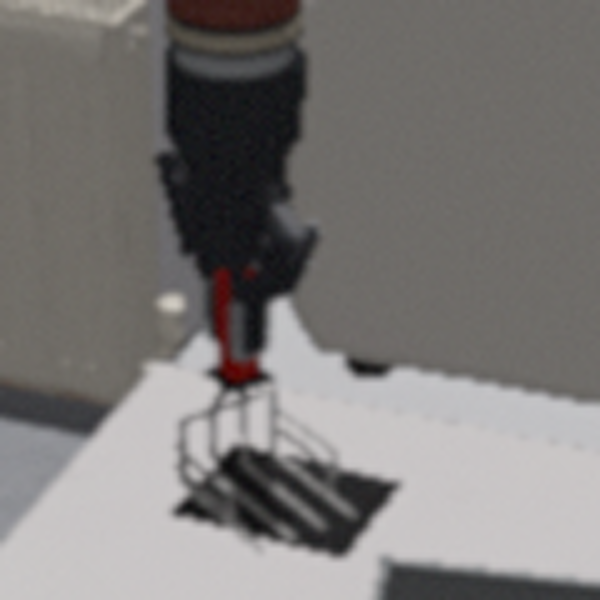

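```bash
python3 - <<'E'
from h import *
p,q=pose(SO,SY); arm.line_to(p+[0,0,.10],.15)
p,q=pose(tray(-.072,.003,.075),TY); arm.movep(p,q)
print(arm.read_time(),arm.read_ft_force())
t=snapshot("top"); s=snapshot("side"); crop(t,220,340,90,220,4.5,"pics/e1t.png"); crop(s,235,395,135,250,5,"pics/e1s.png")
E
```

```text
5.6167 [-0.74928925  0.60343832 -3.38827315]
```

View pics/e1t.png

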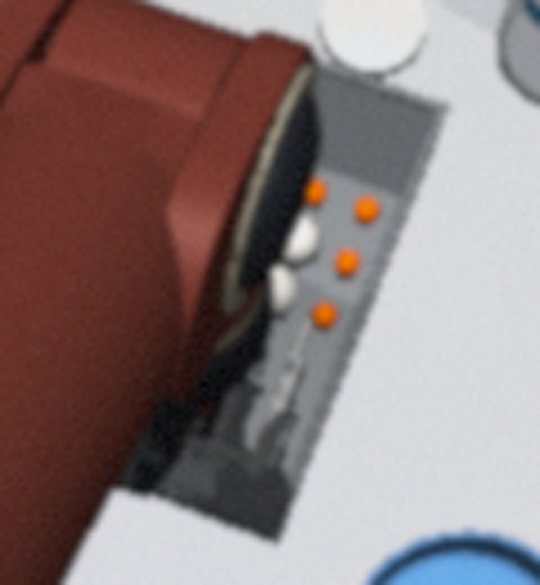

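View pics/e1s.png

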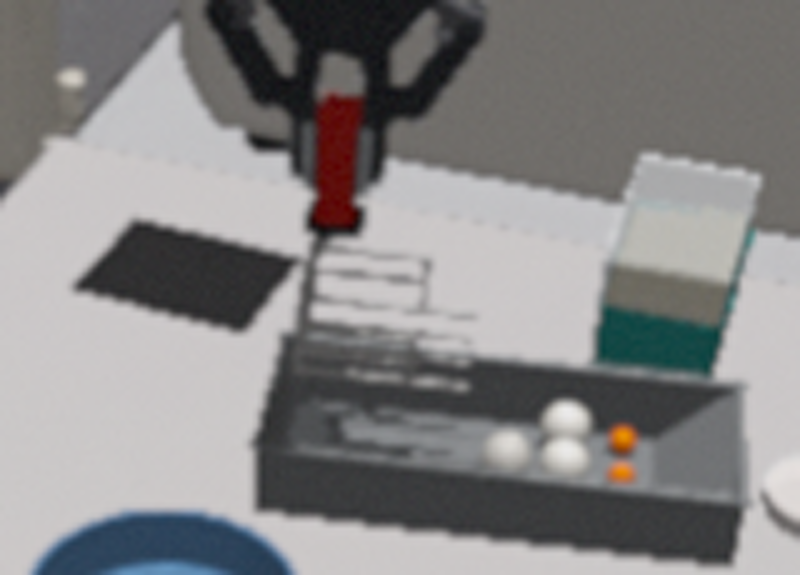

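```bash
python3 - <<'E'
from h import *
np.set_printoptions(precision=2,suppress=True)
F=lambda: Rn.from_euler('z',TY).as_matrix().T@arm.read_ft_force()
def go(x,y,z,th=0,v=.1):
    p,q=pose(tray(x,y,z),TY,th); arm.line_to(p,v,q)
go(-.072,.002,.008,v=.12); arm.pause(.1); f0=F(); print("above",f0)
for z in(.006,.005,.0045,.004):
    go(-.072,.002,z,v=.02); f=F(); print(z,f-f0)
    if f[2]-f0[2]>3: break
go(-.072,.002,z+.0007,v=.02); f0=F(); print(f0)
for k in range(3,11):
    y=k*.001; go(-.072,y,z+.0007,v=.02); arm.pause(.05); f=F()-f0; print(k,f)
    if f[1]<-2: break
print(arm.read_time())
s=snapshot("side"); crop(s,235,395,135,250,5,"pics/e2s.png")
E
```

```text
above [ 0.9  -0.26 -1.26]
0.006 [-0.99  0.58 -1.15]
0.005 [-0.34  0.07 -1.2 ]
0.0045 [-1.38  0.58 -1.23]
0.004 [-1.55  0.54  1.46]
[-0.49 -0.47 -2.08]
3 [ 0.25  0.59 -0.14]
4 [ 0.85 -0.57  0.42]
5 [ 0.74  0.71 -0.97]
6 [ 0.7  -0.11 -0.73]
7 [ 0.55  0.34 -0.09]
8 [ 0.62 -0.18 -0.3 ]
9 [ 0.41 -0.16 -0.66]
10 [ 0.53 -0.95  0.41]
10.175
```

View pics/e2s.png

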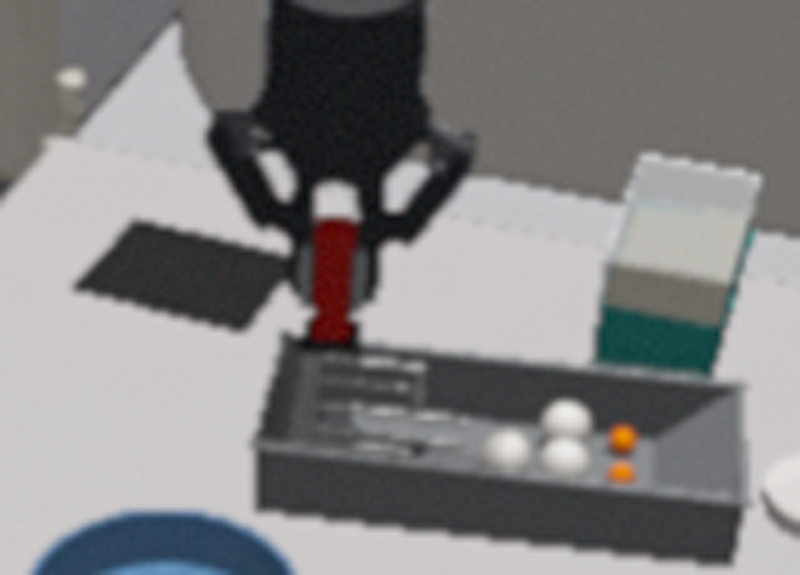

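```bash
python3 - <<'E'
from h import *
np.set_printoptions(precision=2,suppress=True)
F=lambda: Rn.from_euler('z',TY).as_matrix().T@arm.read_ft_force()
def go(x,y,z,th=0,v=.1):
    p,q=pose(tray(x,y,z),TY,th); arm.line_to(p,v,q)
f0=F(); t0=arm.read_wrist_torque()
for k in range(11,15):
    y=k*.001; go(-.072,y,.0047,v=.02); arm.pause(.05); f=np.mean([F() for _ in range(5)],0)-f0; print(k,f,arm.read_wrist_torque()-t0)
    if f[1]<-2: break
print(arm.read_time())
E
```

```text
11 [-0.73 -1.87  1.21] [-0.54  0.24 -0.11]
12 [-0.12 -3.38  1.84] [-0.97  0.46 -0.03]
10.825
```

```bash
cat >> h.py <<'E'
TF=lambda: Rn.from_euler('z',TY).as_matrix().T@np.mean([arm.read_ft_force() for _ in range(4)],0)
def go(x,y,z,th=0,v=.1,dyaw=0):
    p,q=pose(tray(x,y,z),TY+dyaw,th); arm.line_to(p,v,q)
E
python3 - <<'E'
from h import *
np.set_printoptions(precision=2,suppress=True)
go(-.072,.0082,.0046,v=.02); f0=TF()
for x in np.arange(-.052,.001,.013):
    go(x,.0082,.0046,v=.06); f=TF()-f0; print(round(x,3),f)
    if abs(f).max()>12: break
print(arm.read_time())
s=snapshot("side"); crop(s,235,395,135,250,5,"pics/e3s.png")
t=snapshot("top"); crop(t,220,340,90,220,4.5,"pics/e3t.png")
E
```

```text
-0.052 [0.53 1.06 0.19]
-0.039 [-0.16  0.59  0.08]
-0.026 [ 0.06 -0.13 -0.1 ]
-0.013 [ 1.24  1.07 -0.44]
-0.0 [ 0.3   1.37 -0.22]
13.1167
```

View pics/e3s.png

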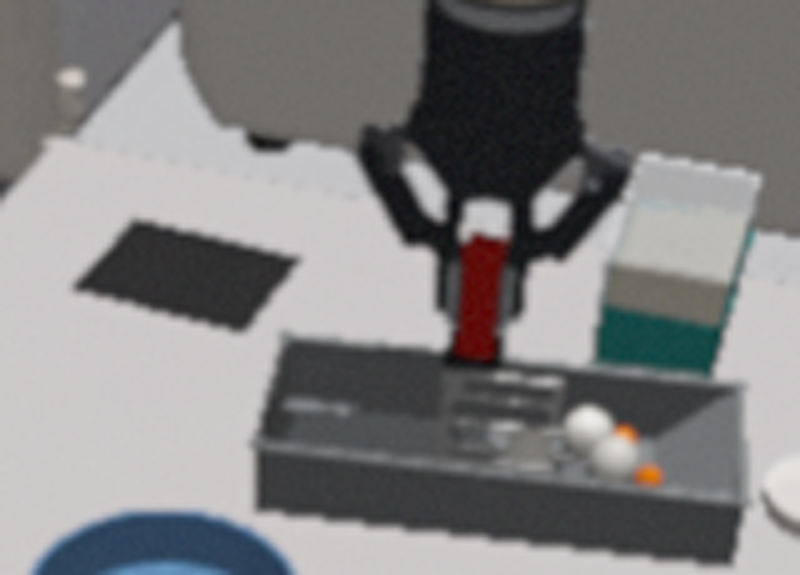

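View pics/e3t.png

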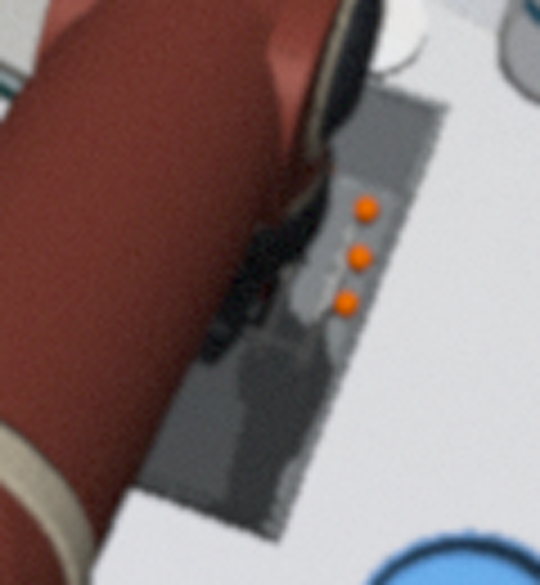

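```bash
python3 - <<'E'
from h import *
np.set_printoptions(precision=2,suppress=True)
f0=TF()
for x in (.008,.014,.018,.020,.022,.024,.026):
    go(x,.0082,.0046,v=.04); f=TF()-f0; print(round(x,3),f)
    if f[0]<-5 or abs(f).max()>12: break
print(arm.read_time())
s=snapshot("side"); crop(s,235,395,135,250,5,"pics/e4s.png")
E
```

```text
0.008 [-0.42  0.01 -0.14]
0.014 [-0.81  0.3   0.05]
0.018 [-1.03  0.43  0.02]
0.02 [-0.94 -0.77 -0.16]
0.022 [-0.51  0.27 -1.12]
0.024 [-1.02 -0.46 -0.97]
0.026 [-1.32  0.27 -0.55]
15.1167
```

View pics/e4s.png

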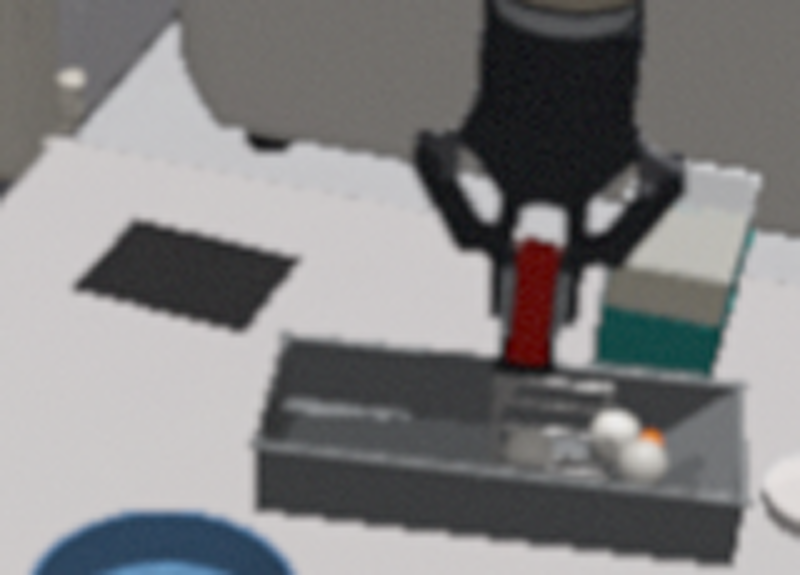

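```bash
python3 - <<'E'
from h import *
np.set_printoptions(precision=2,suppress=True)
f0=TF()
for x in (.027,.028,.029,.030,.031,.032,.033):
    go(x,.0082,.0046,v=.03); f=TF()-f0; print(round(x,3),f)
    if f[0]<-3 or abs(f).max()>12: break
print(arm.read_time())
s=snapshot("side"); crop(s,315,395,195,250,10,"pics/e5s.png")
E
```

```text
0.027 [-2.27  0.82  2.45]
0.028 [-4.81  0.4   5.07]
15.6667
```

View pics/e5s.png

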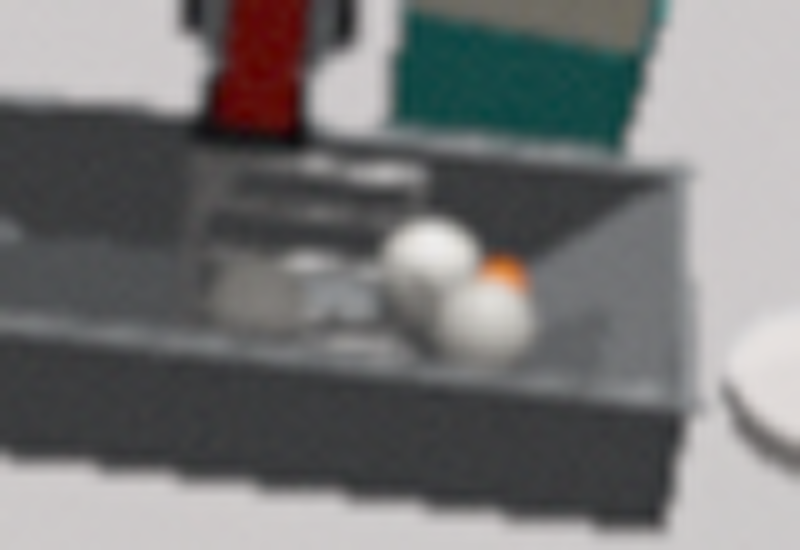

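```bash
python3 - <<'E'
from h import *
np.set_printoptions(precision=3,suppress=True)
c=[(315+u/10-.45,195+v/10-.45) for u,v in((258,295),(430,255),(485,320))]
q=onplane("side",c,.0175)-TO; print((q@Rn.from_euler('z',TY).as_matrix())[:,:2])
f0=TF(); r=np.radians
for d in range(3,25,3):
    th=r(d); s,co=np.sin(th),np.cos(th)
    go(.0967+.086*s-.072*co,.0082,.0048+.014*s,th,v=.05); f=TF()-f0; print(d,f)
    if abs(f).max()>20: break
print(arm.read_time())
s=snapshot("side"); crop(s,295,395,180,250,8,"pics/e6s.png")
E
```

```text
[[0.032 0.012]
 [0.075 0.038]
 [0.089 0.012]]
3 [ 4.207 -0.053 -6.474]
6 [ 4.109 -0.214 -5.283]
9 [ 4.625 -0.825 -6.102]
12 [ 4.003  0.563 -5.588]
15 [ 4.242  0.313 -5.217]
18 [ 4.361 -0.709 -4.732]
21 [ 4.58  -0.014 -5.893]
24 [ 3.656 -0.093 -5.949]
17.7583
```

View pics/e6s.png

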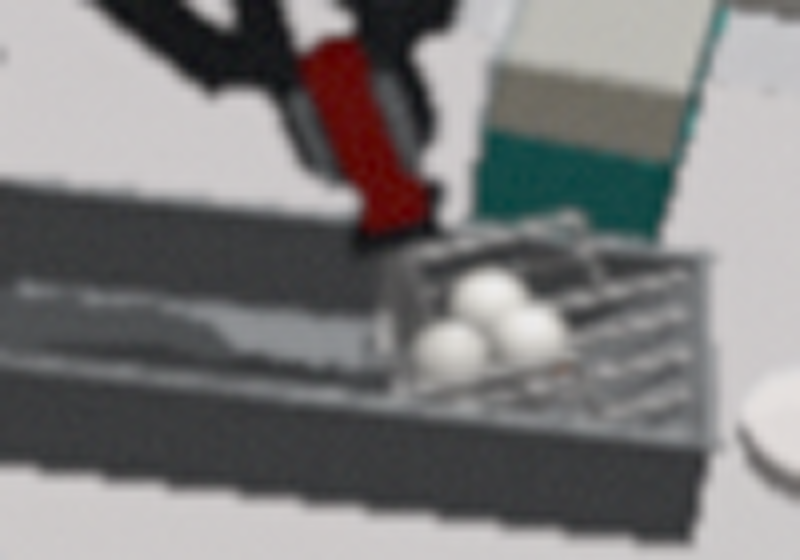

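All three whites sit in the tilted basket, at about (440,350), (490,295) and (530,335) in the crop, and no orange shows among them. Lifting and checking for oranges.

```bash
python3 - <<'E'
from h import *
th=np.radians(24); s,co=np.sin(th),np.cos(th); x=.0967+.086*s-.072*co
go(x-.004,.0072,.03,th,.06); go(x-.01,.004,.1,th,.1)
arm.pause(.2)
print(arm.read_time())
s=snapshot("side"); crop(s,235,395,135,250,5,"pics/l_s.png")
t=snapshot("top"); crop(t,220,340,90,220,4.5,"pics/l_t.png")
E
```

```text
19.3417
```

View pics/l_s.png

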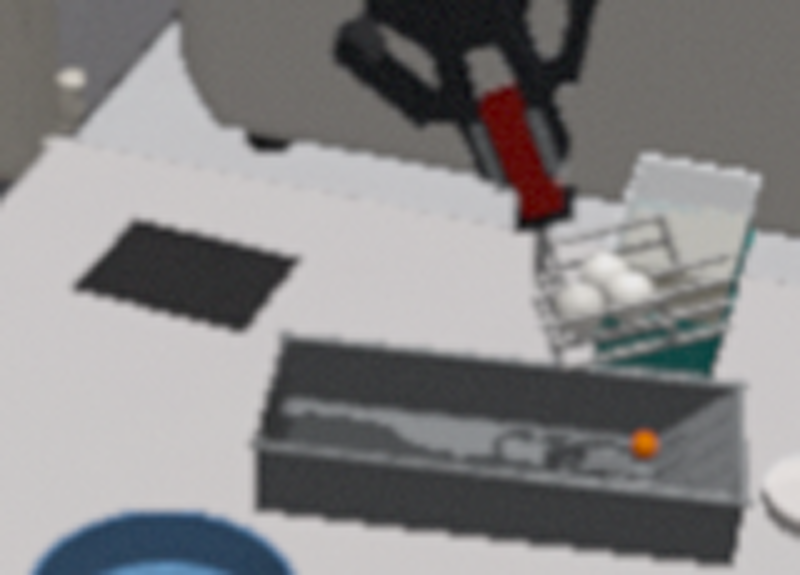

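View pics/l_t.png

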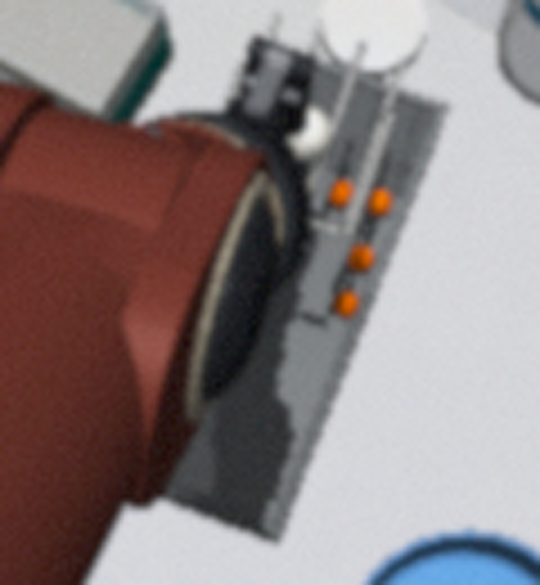

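```bash
python3 - <<'E'
from h import *
np.set_printoptions(precision=3,suppress=True)
R=Rn.from_euler('z',TY).as_matrix()
a=onplane("side",[(235+645/5-.4,135+443/5-.4)],.011); b=onplane("top",[(220+u/4.5-.4,90+v/4.5-.4) for u,v in((342,192),(380,200),(362,257),(347,303))],.011)
print((a-TO)@R,(b-TO)@R)
E
```

```text
[[0.091 0.036 0.011]] [[ 0.084 -0.011  0.011]
 [ 0.088 -0.032  0.011]
 [ 0.055 -0.034  0.011]
 [ 0.028 -0.035  0.011]]
```

```bash
python3 - <<'E'
from h import *
r=np.radians; Y=-1.3; d=np.array([np.cos(Y),np.sin(Y),0])
def dp(deg,z,v):
    o=fromtip(DC*[1,1,0]-d*.008+[0,0,z],Y,r(deg)); p,q=pose(o,Y,r(deg)); arm.line_to(p,v,q)
dp(15,.10,.15); print(arm.read_time()); dp(12,.075,.12)
s=snapshot("side"); crop(s,225,325,170,290,5,"pics/p1.png")
dp(0,.06,.08); dp(-8,.050,.06)
t=snapshot("top"); crop(t,270,380,180,290,5,"pics/p2.png")
for a,z in((-12,.047),(-16,.045),(-20,.043),(-25,.042)): dp(a,z,.04)
arm.pause(.3)
print(arm.read_time())
s=snapshot("side"); crop(s,225,325,170,290,5,"pics/p3.png")
E
```

```text
20.9083
24.625
```

View pics/p1.png

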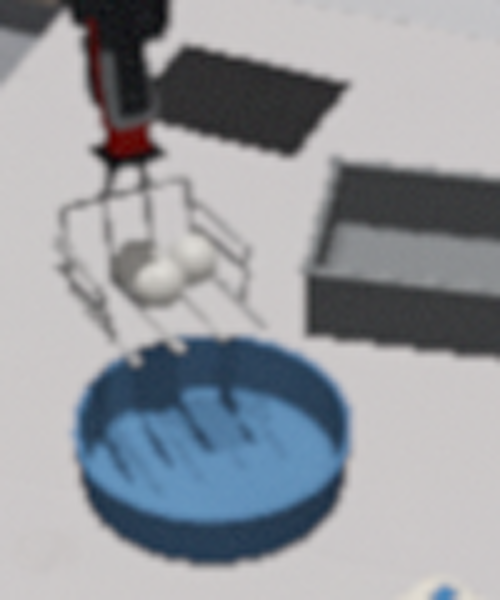

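View pics/p3.png

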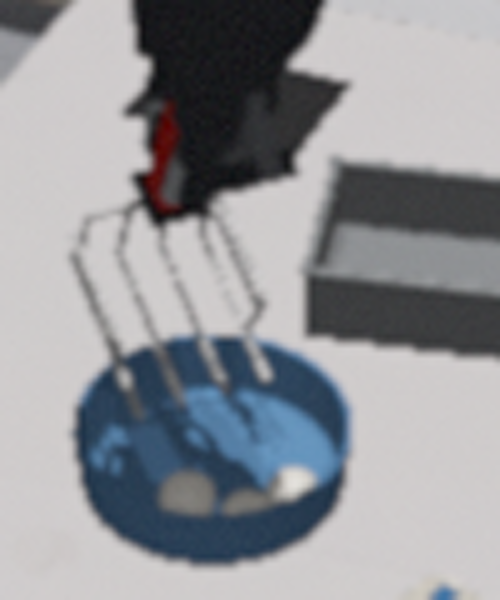

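```bash
python3 - <<'E'
from h import *
np.set_printoptions(precision=4,suppress=True)
c=onplane("side",[(235+u/5-.4,135+v/5-.4) for u,v in((135,220),(300,258),(243,330),(75,290))],.004)
print(c,c.mean(0)); e=c[1]-c[0]; print([np.linalg.norm(c[i]-c[i-1]) for i in range(4)],np.arctan2(e[1],e[0]),np.arctan2(*(c[2]-c[3])[[1,0]]))
r=np.radians; Y=-1.3; d=np.array([np.cos(Y),np.sin(Y),0])
def dp(deg,z,v):
    o=fromtip(DC*[1,1,0]-d*.008+[0,0,z],Y,r(deg)); p,q=pose(o,Y,r(deg)); arm.line_to(p,v,q)
dp(-25,.075,.1); dp(0,.12,.12)
print(arm.read_time())
s=snapshot("side"); crop(s,225,325,170,290,5,"pics/q1.png")
t=snapshot("top"); crop(t,145,385,90,290,3.2,"pics/q2.png")
C=np.array([.4766,-.1573,0])
for Yw in(-.59,-.8,-1.137):
    o=C-.03*np.array([np.cos(Yw),np.sin(Yw),0])+[0,0,.004]; print(Yw,o,arm.ik(*pose(o,Yw)),arm.ik(*pose(o+[0,0,.1],Yw)))
E
```

```text
[[ 0.455  -0.0946  0.004 ]
 [ 0.5448 -0.1514  0.004 ]
 [ 0.4986 -0.2197  0.004 ]
 [ 0.4105 -0.1649  0.004 ]] [ 0.4772 -0.1577  0.004 ]
[np.float64(0.08316302170898802), np.float64(0.10626404943876798), np.float64(0.08245542932728933), np.float64(0.10371365696931598)] -0.563763290130799 -0.5565290338181285
25.9833
-0.59 [ 0.4517 -0.1406  0.004 ] [ 0.3933  0.561  -0.1998  2.0692  0.2104  0.5301 -0.5486] [ 0.4565  0.4051 -0.2779  1.9623  0.1522  0.794  -0.4969]
-0.8 [ 0.4557 -0.1358  0.004 ] [ 0.3529  0.5609 -0.1586  2.0636  0.1673  0.5289 -0.7266] [ 0.4049  0.4043 -0.2232  1.9574  0.1226  0.7926 -0.6871]
-1.137 [ 0.464  -0.1301  0.004 ] [ 0.2915  0.5646 -0.0925  2.0481  0.0975  0.5329 -1.0078] [ 0.3248  0.4084 -0.1346  1.9432  0.0747  0.7948 -0.9883]
```

View pics/q1.png

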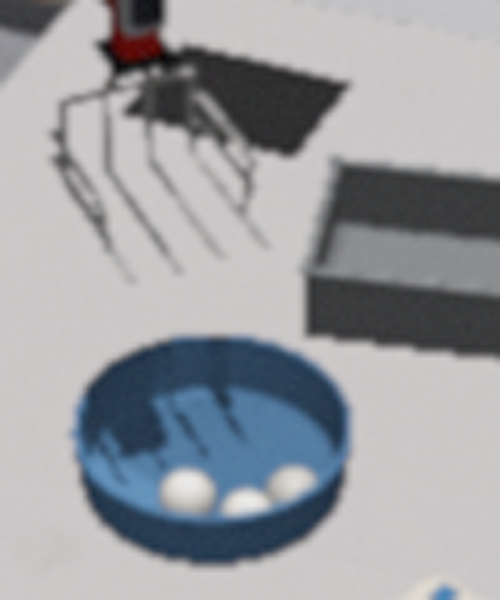

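View pics/q2.png

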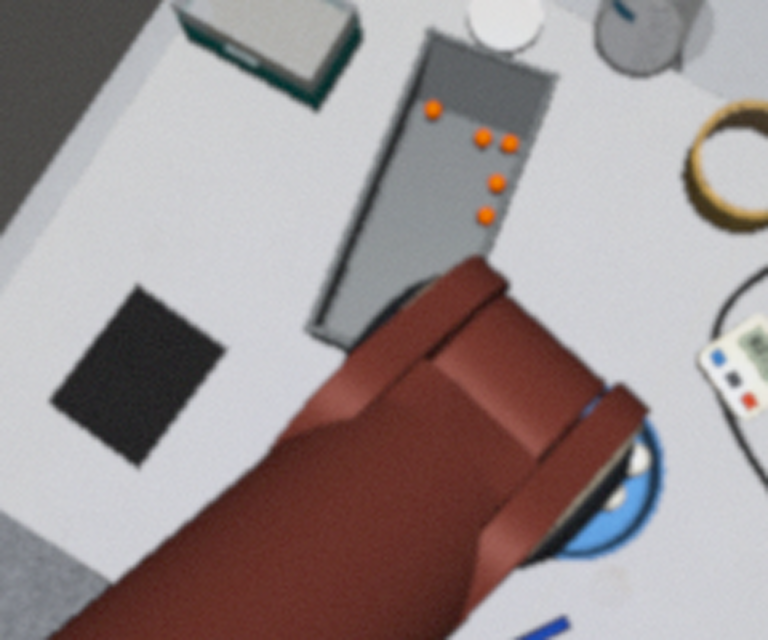

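```bash
python3 - <<'E'
from h import *
np.set_printoptions(precision=2,suppress=True)
Y=-.575; o=np.array([.477,-.1575,0])-.03*np.array([np.cos(Y),np.sin(Y),0])
def pl(z,v): p,q=pose(o+[0,0,z],Y); arm.line_to(p,v,q)
pl(.12,.2); pl(.015,.15); arm.pause(.1); f0=arm.read_ft_force()
for z in(.007,.0055,.0048,.0043,.004,.0037):
    pl(z,.02); f=np.mean([arm.read_ft_force() for _ in range(4)],0)-f0; print(z,f)
    if f[2]>4: break
print(arm.read_time())
s=snapshot("side"); crop(s,235,335,110,210,6,"pics/r1.png")
t=snapshot("top"); crop(t,145,225,170,245,7,"pics/r2.png")
E
```

```text
0.007 [ 0.21  0.72 -0.4 ]
0.0055 [-0.62 -0.09 -0.04]
0.0048 [-0.69 -0.25  0.49]
0.0043 [-1.06  0.18  0.09]
0.004 [-1.07  0.98  3.29]
0.0037 [-2.26  0.12  7.41]
30.2917
```

View pics/r1.png

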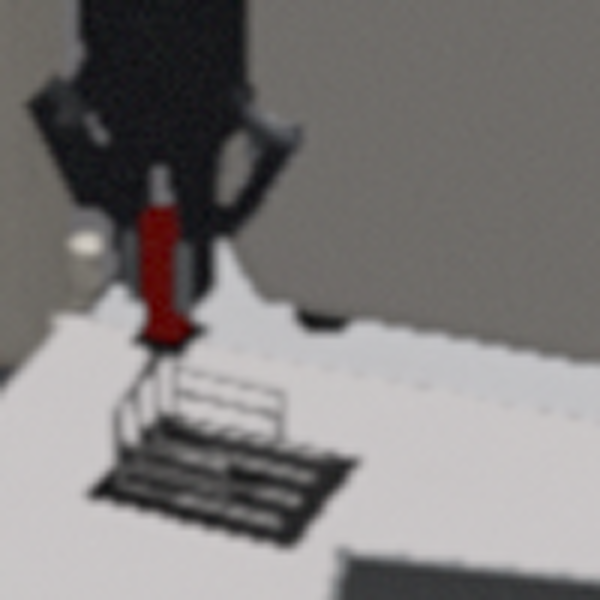

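The scoop sits squarely on the mat, centred at about (225,480) in the crop. Releasing it.

```bash
python3 - <<'E'
from h import *
np.set_printoptions(precision=4,suppress=True)
arm.move_gripper(1.0); p=np.array(arm.read_tool_pos()); arm.line_to(p+[0,0,.14],.12)
# swing aside toward the start, staying high, to clear the top view
j=[1.278, 0.3, -0.013, 1.423, 0.008, 1.103, -0.04]
arm.move_j(j); arm.pause(.3)
print(arm.read_time(),arm.read_ft_force(),arm.read_tool_pos())
s=snapshot("side"); cv2.imwrite("pics/fs.png",s); crop(s,235,395,135,285,4,"pics/f1.png")
t=snapshot("top"); cv2.imwrite("pics/ft.png",t); crop(t,145,385,90,290,3.2,"pics/f2.png"); crop(t,145,225,170,245,7,"pics/f3.png")
E
```

```text
34.7417 [-0.1178  0.7325 -0.6066] [ 0.1583 -0.5822  0.5028]
```

View pics/f1.png

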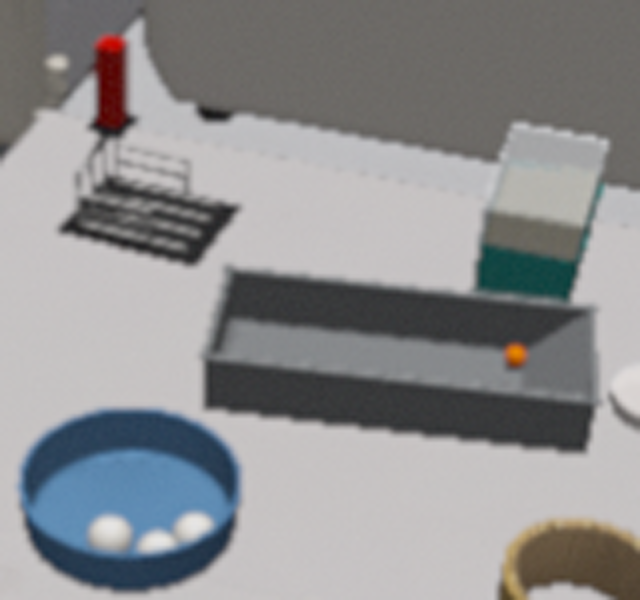

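View pics/f2.png

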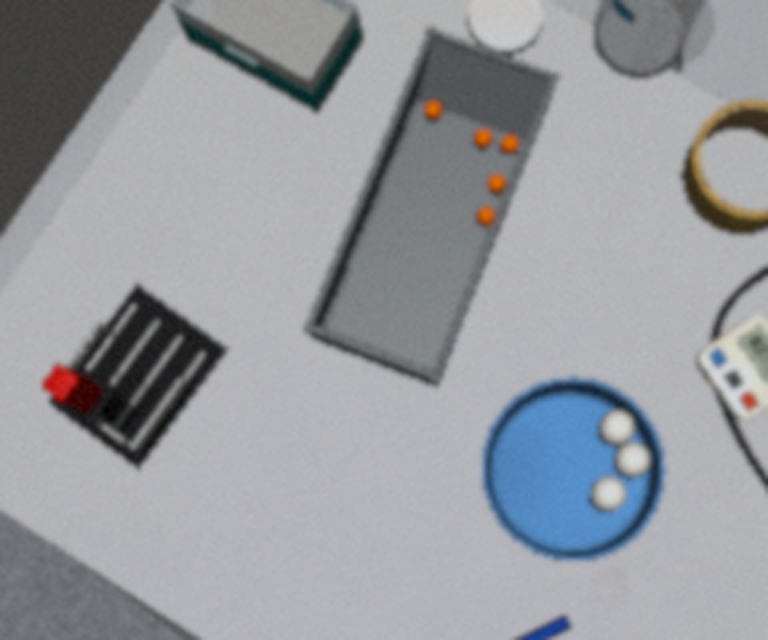

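View pics/f3.png

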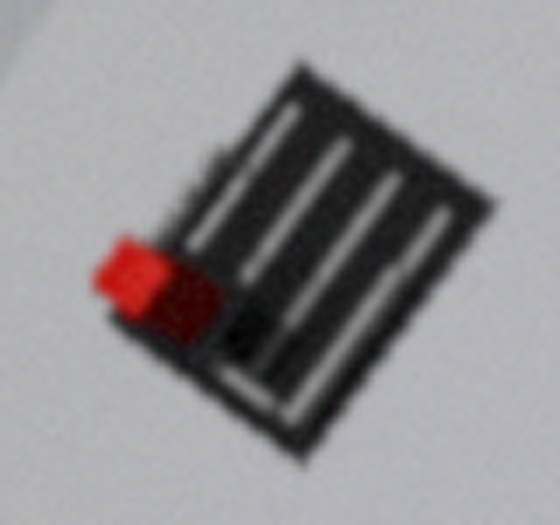

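The white balls are in the dish, all five orange balls are in the tray, and the scoop stands level and centred on the mat. I'll check the margins and that the bystanders didn't move, then hand in.

```bash
python3 - <<'E'
from h import *
np.set_printoptions(precision=4,suppress=True)
t=cv2.imread("pics/ft.png"); t0=cv2.imread("pics/top0.png")
w=onplane("top",[(145+u/3.2-.4,90+v/3.2-.4) for u,v in((618,427),(633,459),(608,493))],.0175)
b=[c for c,q in blobs(t,(95,100,40),(120,255,255),(280,370,190,280),50)[0]]
dc=onplane("top",[(145+573/3.2-.4,90+468/3.2-.4)],.038); print("dish rim centre",dc,"ball dist",np.linalg.norm((w-dc)[:,:2],axis=1))
tp=onplane("top",[(145+u/7-.43,170+v/7-.43) for u,v in((295,105),(347,140),(396,175),(447,210))],.007).mean(0)
print("basket est",tp+.042*np.array([-np.cos(-.575),-np.sin(-.575),0]))
for box in((265,330,278,315),(358,400,184,225)): x0,x1,y0,y1=box; print("bystander diff",cv2.absdiff(t[y0:y1,x0:x1],t0[y0:y1,x0:x1]).mean())
ticket.finish_job()
E
```

```text
dish rim centre [[ 0.4146 -0.4736  0.038 ]] ball dist [0.0465 0.0457 0.0312]
basket est [ 0.4764 -0.1562  0.007 ]
bystander diff 1.4772002772002772
bystander diff 1.4467673248161053
the job is handed in; nothing more can be done
```

I picked up the scoop by its red grip and made one pass through the tray, pushing the balls to the ramp and tilting the scoop back up it. All three white balls came out. I tipped them into the blue dish, set the scoop back on its mat and handed the job in about 35 s into the 61 s limit.

My last checks, all from the camera images:
- **White balls:** all three lie in the upright dish, 31 to 47 mm from its centre (limit 58 mm).
- **Orange balls:** all five are in the tray. I also placed all five there while the scoop was lifted with the white balls in it.
- **Scoop:** it looks level and square on the mat, with the basket centre about 1 mm from the mat centre (limit 35 mm). I judged "level" by eye.
- **Bystanders:** the marker and timer look unchanged from the first picture.
- **Forces and contact:** in the steps where I read the wrist force it stayed below 10 N. No ball came near the fingers in any picture.

**Disagreement:** touching the tray's side wall and ramp showed the scoop about 3 mm off my camera estimate, both sideways and lengthways. I corrected for this before scooping. No other check failed or disagreed.

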